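# Clamp a bench stake in the sprung vice

## Robot

A 7-joint arm with a two-finger parallel gripper is mounted at the origin on the work surface. World frame = base frame: x ahead of the robot, y to its left, z up, the work surface at z = 0. Lengths are in mm, angles in rad, forces in N, time in s.
With the tool pointing down it reaches from about 425 to 925 mm from the base axis. Payload 6.8 kg.
Tool frame: the origin (TCP) lies at the very end of the fingers, on their centre line; the grasp point (between the pads) lies behind it (robot.tcp_to_grasp is the z of the grasp point in the tool frame, in mm); z points along the fingers, y is the line along which they close (so a half turn about z gives the same grasp; the last joint's range is limited). The gripper opens to 88 mm and grips with 3 to 60 N. Pads are 20 mm wide; open, the fingers measure 115 mm over their backs; the gripper's body (75 mm by 178 mm) begins 61 mm behind the grasp point.
Start: joints at [-1.222, 0.477, 0.022, 1.555, -0.011, 1.109, -0.083], TCP at [297.727, 605.811, 194.664] pointing down, gripper open.
Joint ranges: [-2.96, 2.96], [-0.34, 2.1], [-1.41, 1.46], [0.24, 2.44], [-1.37, 4.51], [0.17, 1.92], [-2.96, 2.96]. Speed limits (rad/s): [2.39, 2.39, 3.14, 3.14, 3.14, 3.14, 3.14].

## Interface

Orientations are given as a 3x3 rotation matrix whose columns are the frame's x, y, z axes.
In Python, from station import robot, read_camera, order gives the robot as it stands.
- The arm moves only by the tool apply_moves, never from a script. Its argument "motion" is a list of rows, each an object of numbers: "x", "y", "z": the shift along the tool's x, y, z in m; "wx", "wy", "wz": the turn, a rotation vector about the tool's x, y, z in degrees. A call has 1 to 20 rows; each row shifts and turns the commanded pose from where the row before left it, along the tool's axes as they then stand; what a row does not reach is not made up. A row lasts 1/8 s, in which the tool goes at most 62.5 mm and 10.7 degrees, less where a joint would pass 70% of its speed; a pose out of reach is approached as far as the arm can. A call with a gripper value outside its range is refused whole. "jaw" is the finger opening in m, from 0 to 0.0878, set as the call begins (left out, the last holds). The fingers move at their own pace and stop on an object; "grip_force" is the grip in N (left out, the last holds). Time passes only in rows, so rows that do not move let the fingers close. It gives the time, the measured TCP pose, the force, the opening and the grip force at its end, in the units of the state.
- robot.state(): the state, without advancing time (a new reading comes with each control period).
- read_camera(name): name is "scene" or "top"; returns a dict with "color" (480x640x3 uint8, red, green, blue), "fx", "fy", "cx", "cy" (pixels), "extrinsics" (4x4, takes a point from world to camera coordinates). Camera axes: x right, y down, z forward; pixel columns grow to the right and rows downward; lengths in mm; the calibration is good to about 2 mm. A picture is of the moment at which its call begins. There is no depth.
- order.hand_in(): hands the job in; it is judged then, once.
The state is a dict: "clock": time; "joint_positions": joint angles; "joint_vel": joint speeds; "joint_efforts": joint torques, N m; "position": TCP position; "tcp_rot": TCP orientation; "force": force on the tool from outside, world axes, zero at the start; "wrist_torque": the same for the moment, N m; "grip_width": finger opening in mm; "finger_force": force on a finger pad.
Only numpy, scipy, OpenCV 4.12 (cv2) and the standard library are available. Lean on these libraries where they do the work, as an engineer would, in place of code of your own. Each camera call takes 0.05 s, during which the arm holds its last target. There are 200 camera calls.

## Task

Pull the vice's sprung jaw out by its tab to the stop so that it stays open, let go, and stand the small anvil-shaped stake upright on the vice bed, centred between the jaws with its long head parallel to the jaw faces. Then take the punch from its wooden stand and press the recessed release button with its tip, so that the jaw springs shut on the stake's foot, and put the punch back upright in its stand with the shoulder resting on top. Leave the hammer, the jar and the dish where they are.

Things in the scene. Friction and masses are not known exactly. Their poses are not given: they have to be found in the camera images.
- vice: steel bench vice fixed to the bench; origin under the middle of its base plate 210 (x) x 90 (y) x 12 mm, +x to the button end, z up. Fixed jaw at x +35 to +53 mm, its face looks to -x; moving jaw (18 mm thick) on the -x side of it. Jaws 50 mm wide in y, tops 36 mm above the bench. Grey button housing 40 x 40 mm, top 40 mm above the bench, centred at x +80 mm
- jaw (a joint): travel of the moving jaw (m) along the vice's -x: 0 shut (2 mm gap), 0.045 out at its stop (47 mm gap). A spring of 3 to 8 N pulls it shut; a catch adds up to 4 N near the end. Pulled to the stop and let go it stays caught at about 0.042 until the button frees it. 0.022 when clamped on the stake's 24 mm foot
- tab_grip (a point): grip point in the upright steel pull tab joined to the moving jaw by a flat bar; 45 mm above the bench, 15 mm below the tab's top. Tab 12 mm thick along the vice's x, 40 mm wide along its y, its faces free from 22 mm above the bench up; 56 mm clear between the tab and the jaw's back. Moves with the jaw
- bed (a point): point on the vice bed (12 mm above the bench), midway between the open jaws, where the middle of the stake's foot is to go; axes as the vice
- cap: top face of the steel release button, 11 mm across, in the middle of a 14 mm hole, 6 mm below the top of the grey housing; it moves down with the button (4.5 mm or more frees the jaw)
- release (a joint): travel of the button in m: 0 = up, 0.006 = fully down (about 6 N)
- stake: loose steel bench stake like a small anvil, 58 mm high, 0.3 to 0.55 kg, standing upright; origin under the middle of its foot. Foot 24 (x) x 36 (y) x 26 mm high; neck 16 x 24 mm up to 38 mm; head from 38 to 58 mm, 24 mm thick in x, y -33 to +23 mm, then a round horn to y +51 mm, which may point to either side in the vice
- stylus: pin punch, 105 mm long, hanging upright in its stand; origin at its tip, +z up along it. Steel pin 8 mm thick tapering to 5 mm at the tip, a shoulder disc 26 mm across at 40 to 45 mm from the tip, then a round wooden handle 14 mm thick from 45 to 105 mm
- stand: wooden block fixed to the bench, 60 (x) x 62 (y) x 55 mm high, origin under its centre, +z up. A vertical slot 12 mm wide in y runs through its full height from its -x face to x = +18 mm; the punch hangs in it at x = 0, its shoulder on the top, its tip 15 mm above the bench
- hammer: bystander: a small hammer lying on the bench; origin under it
- jar: bystander: a closed amber jar 56 mm across, 70 mm high; origin under its centre
- dish: bystander: a white bowl 70 mm across, 22 mm high; origin under its centre
Not all that is in view belongs to the job. Several things have the shape of the stand; the one meant has the colours described above.

How it is judged:
By the outcome, as a careful person would: the job done as asked, in the order asked, and still so for the second after the job is handed in, with the robot touching nothing.
It also fails if it takes over 72 s, if anything falls off the work surface, if the arm or the gripper's body presses on something with over 40 N, if the wrist force passes 120 N, or if a joint passes its speed limit or range.

## Working session

There is one attempt and no reset: what is moved stays moved. The work goes in short steps, Python scripts to look and compute and a tool call to move; the robot and the scene stay as the last step left them, time stands still between calls to the robot, and variables do not carry over. Pictures are saved under pics/ and viewed, at most 10 in all, crops included, and the job is handed in when it is done.

Besides the shell and the picture viewer there is one more tool, called after "Call:" by a JSON object that holds its "fn" and its "kwargs". apply_moves: Moves the arm, as the interface text tells. Its arguments: {"type":"object","properties":{"motion":{"type":"array","items":{"type":"object","properties":{"x":{"type":"number"},"y":{"type":"number"},"z":{"type":"number"},"wx":{"type":"number"},"wy":{"type":"number"},"wz":{"type":"number"}}}},"jaw":{"type":"number"},"grip_force":{"type":"number"}},"required":["motion"]}

```bash
mkdir -p pics
python3 - <<'E'
from station import robot, read_camera
import cv2,numpy as np
for n in ("top","scene"):
    c=read_camera(n); cv2.imwrite(f"pics/{n}0.png",c["color"][:,:,::-1])
    print(n,c["fx"],c["fy"],c["cx"],c["cy"]); print(np.round(c["extrinsics"],4).tolist())
s=robot.state(); print(s, robot.tcp_to_grasp)
E
```

```text
top 574.4080014491979 574.4080014491979 315.0712835476783 257.7320722952601
[[0.0188, -0.9994, 0.0282, -54.0011], [-0.9945, -0.0216, -0.1021, 563.3584], [0.1027, -0.0262, -0.9944, 1287.0504], [0.0, 0.0, 0.0, 1.0]]
scene 471.4195741821277 471.4195741821277 315.90876342369603 238.94319785751466
[[0.4937, 0.8695, 0.0161, -248.1253], [0.5933, -0.3232, -0.7373, -314.6031], [-0.6358, 0.3736, -0.6754, 1289.9304], [0.0, 0.0, 0.0, 1.0]]
{'clock': 0.1, 'joint_positions': array([-1.22212314,  0.47772041,  0.02237149,  1.5562946 , -0.01153461,
        1.10925247, -0.08312047]), 'joint_vel': array([-2.14523878e-04, -5.30807358e-04,  9.91211362e-05, -4.42320321e-03,
        1.90813252e-04,  1.48905643e-03, -1.97114671e-03]), 'joint_efforts': array([ 5.35878251e-03, -5.84088206e+01,  1.54036637e+00, -2.73312861e+01,
       -5.42098191e-02,  1.31265869e-02,  3.65246206e-05]), 'position': array([297.48749536, 605.30171876, 193.80199473]), 'tcp_rot': array([[-8.97462355e-01,  4.41090654e-01, -5.97006311e-04],
       [ 4.41091048e-01,  8.97461226e-01, -1.42677089e-03],
       [-9.35452884e-05, -1.54380730e-03, -9.99998804e-01]]), 'force': array([1.0353755 , 0.68081143, 0.50907962]), 'wrist_torque': array([ 0.03733014,  0.01214195, -0.01547446]), 'finger_force': 0.0, 'grip_width': 87.42709917478084} -18.700000000000003
```

View pics/top0.png

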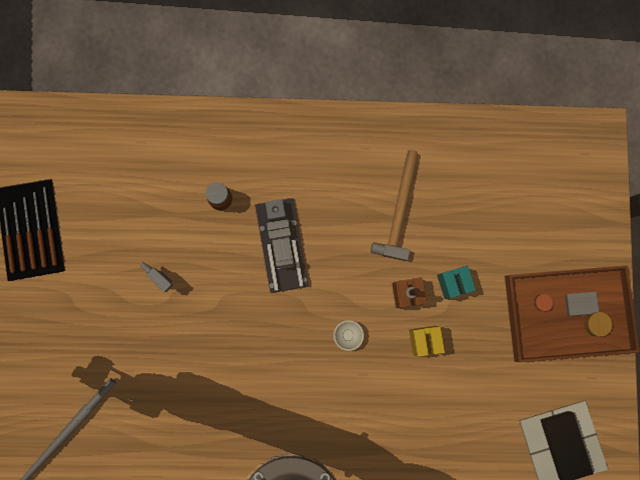

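View pics/scene0.png

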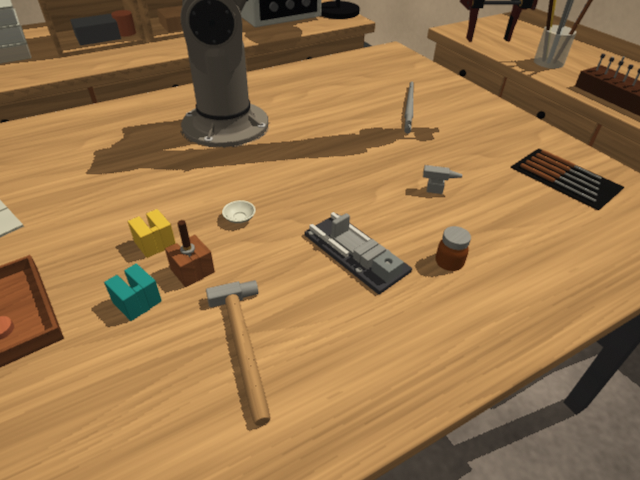

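The top view shows the vice at (281,245) with its button end up at (275,209), the stake at (157,277), the brown stand with the punch at (412,293), the dish at (349,335), the jar at (218,195) and the hammer at (395,250). The scene view shows the same layout. Next: enlarged crops.

```bash
cat > h.py <<'E'
import numpy as np,cv2
from station import robot, read_camera
def ray(c,u,v):
    E=c["extrinsics"];R=E[:3,:3];t=E[:3,3]
    d=R.T@np.array([(u-c["cx"])/c["fx"],(v-c["cy"])/c["fy"],1.]); return -R.T@t,d
def onz(c,u,v,z):
    o,d=ray(c,u,v); return o+d*(z-o[2])/d[2]
def proj(c,p):
    q=c["extrinsics"][:3,:3]@np.asarray(p,float)+c["extrinsics"][:3,3]
    return np.array([c["fx"]*q[0]/q[2]+c["cx"],c["fy"]*q[1]/q[2]+c["cy"]])
def crop(img,x,y,w,h,k): return cv2.resize(img[y:y+h,x:x+w],None,fx=k,fy=k,interpolation=cv2.INTER_CUBIC)
E
python3 - <<'E'
from h import *
t=cv2.imread("pics/top0.png");s=cv2.imread("pics/scene0.png")
a=crop(t,245,190,70,110,5) # 350x550
b=crop(t,130,250,55,55,5)  #275
c=crop(t,385,265,55,55,5)
m=np.zeros((550,800,3),np.uint8); m[:,:350]=a; m[:275,360:635]=b; m[275:,360:635]=c
m=cv2.convertScaleAbs(m,alpha=1.6)
cv2.imwrite("pics/m1.png",m)
a=crop(s,300,205,115,90,4) #460x360
b=crop(s,410,155,60,45,5) #300x225
c=crop(s,155,215,65,75,5) #325x375
m=np.zeros((600,800,3),np.uint8); m[:360,:460]=a; m[:225,470:770]=b; m[225:600,470:795]=c
cv2.imwrite("pics/m2.png",cv2.convertScaleAbs(m,alpha=1.6))
E
```

```text
(no output)
```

View pics/m1.png

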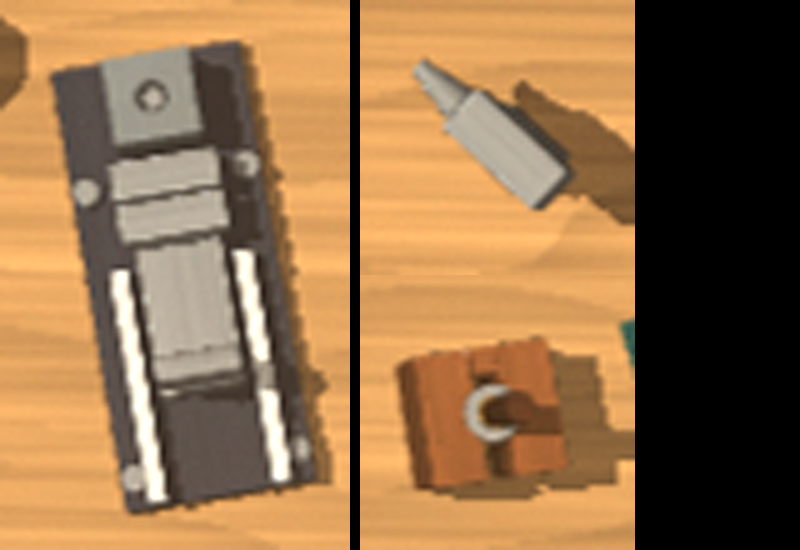

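View pics/m2.png

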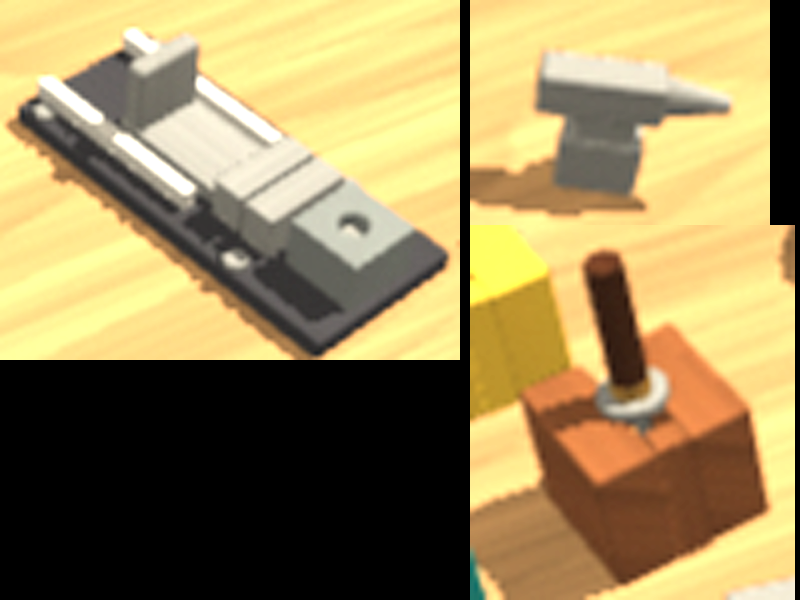

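Run:
```python
from h import *
T=read_camera("top");S=read_camera("scene")
np.set_printoptions(precision=1,suppress=True)
def m(c,x,y,k,ox,oy,px,py,z): return onz(c,(x-px+.5)/k-.5+ox,(y-py+.5)/k-.5+oy,z)
tv=lambda x,y,z:m(T,x,y,5,245,190,0,0,z)
ts=lambda x,y,z:m(T,x,y,5,130,250,360,0,z)
tb=lambda x,y,z:m(T,x,y,5,385,265,360,275,z)
sv=lambda x,y,z:m(S,x,y,4,300,205,0,0,z)
ss=lambda x,y,z:m(S,x,y,5,410,155,470,0,z)
sb=lambda x,y,z:m(S,x,y,5,155,215,470,225,z)
c=[tv(*p,12) for p in((50,75),(243,40),(318,482),(130,513))]
print("vice corners",*c,"c",sum(c)/4)
ax=(c[0]+c[1]-c[2]-c[3])/2; L=np.linalg.norm(ax); print("len",L,"wid",np.linalg.norm(c[0]-c[1]),"ang",np.degrees(np.arctan2(ax[1],ax[0])))
u=ax/L; o=sum(c)/4
print("btn from plate",o+80*u,"top hole z40",tv(152,95,40),"scene",sv(355,222,40))
print("tab exp",o-47*u,"scene tab top corners",sv(128,62,60),sv(195,38,60),"bed",o+13*u)
print("scene plate",sv(445,255,12),sv(318,342,12), "exp",c[0],c[1])
h=[ts(*p,58) for p in((445,128),(485,92),(572,172),(542,208))]; tip=ts(418,65,48)
print("stake head",*h,"tip",tip)
d=(h[0]+h[1]-h[2]-h[3])/2;l=np.linalg.norm(d[:2]);d=d/l;mid=sum(h)/4;print("len",l,"dir",np.degrees(np.arctan2(d[1],d[0])),"orig",mid+5*d, "tip at",np.dot(tip-mid,d)-(-5))
h2=[ss(*p,58) for p in((545,55),(540,95-42),(668,70),(660,92))];print("scene head top",*h2)
print("stand",*[tb(*p,55) for p in((412,355),(545,340),(565,470),(430,487))])
print("punch disc top",tb(490,412,60),"scene",sb(632,392,60),"handle scene",sb(603,260,120),"top",tb(545,420,120))
```

```text
vice corners [688.  100.7  12. ] [706.8  10.9  12. ] [500.2 -28.4  12. ] [484.1  57.9  12. ] c [594.8  35.3  12. ]
len 209.310712524298 wid 91.75069097135966 ang 11.313235703360471
btn from plate [673.2  51.   12. ] top hole z40 [674.3  51.6  40. ] scene [673.7  53.1  40. ]
tab exp [548.7  26.1  12. ] scene tab top corners [548.2   7.6  60. ] [548.3  45.6  60. ] bed [607.5  37.8  12. ]
scene plate [690.4  96.7  12. ] [705.9  13.5  12. ] exp [688.  100.7  12. ] [706.8  10.9  12. ]
stake head [514.4 331.   58. ] [530.8 314.2  58. ] [496.  274.2  58. ] [479.8 286.7  58. ] tip [543. 347.  48.]
len 54.55033269447794 dir 50.55540243774664 orig [508.4 305.4  58. ] tip at 64.1519273046067
scene head top [483.8 288.2  58. ] [481.5 287.2  58. ] [519.1 328.9  58. ] [530.5 314.2  58. ]
stand [ 514.  -222.6   55. ] [ 522.  -282.7   55. ] [ 463.7 -291.7   55. ] [ 455.  -230.9   55. ]
punch disc top [ 488.8 -256.9   60. ] scene [ 491.  -258.9   60. ] handle scene [ 489.1 -258.   120. ] top [ 483.1 -268.8  120. ]
```

```bash
cat >> h.py <<'E'
def plan(x,y,z,yaw=None):
    s=robot.state();R=s["tcp_rot"];p=s["position"]
    cur=np.degrees(np.arctan2(R[1,1],R[0,1]))
    d=R.T@(np.array([x,y,z])-p)
    wz=0 if yaw is None else -((yaw-cur+180)%360-180)
    print("t",round(s["clock"],2),"pos",p.round(1),"yaw",round(cur,2),"tilt",R[:2,2].round(4),"F",s["force"].round(1),"w",round(s["grip_width"],1),"ff",round(s["finger_force"],1),"j",s["joint_positions"].round(2))
    print("shift",(d/1000).round(4),"wz",round(wz,2))
E
python3 -c "
from h import *
plan(548.6,26.3,120,11.3)"
```

```text
t 0.2 pos [297.6 605.5 194.1] yaw 63.83 tilt [-0.0004 -0.001 ] F [0.5 0.  0.3] w 88.0 ff 0.0 j [-1.22  0.48  0.02  1.56 -0.01  1.11 -0.08]
shift [-0.4807 -0.409   0.0745] wz 52.53
```

Call:
{"fn": "apply_moves", "kwargs": {"motion": [{"x":-0.0401,"y":-0.0341,"z":0.0062},{"x":-0.0401,"y":-0.0341,"z":0.0062},{"x":-0.0401,"y":-0.0341,"z":0.0062},{"x":-0.0401,"y":-0.0341,"z":0.0062},{"x":-0.0401,"y":-0.0341,"z":0.0062},{"x":-0.0401,"y":-0.0341,"z":0.0062},{"x":-0.0401,"y":-0.0341,"z":0.0062},{"x":-0.0401,"y":-0.0341,"z":0.0062},{"x":-0.0401,"y":-0.0341,"z":0.0062},{"x":-0.0401,"y":-0.0341,"z":0.0062},{"x":-0.0401,"y":-0.0341,"z":0.0062},{"x":-0.0401,"y":-0.0341,"z":0.0062},{"wz":10.5},{"wz":10.5},{"wz":10.5},{"wz":10.5},{"wz":10.5},{}], "jaw": 0.05, "grip_force": 40}}

```text
validation failed for argument at $.mo...
```

```bash
python3 -c "
from h import *
plan(548.6,26.3,26.5,11.3)"
```

```text
t 0.2 pos [297.6 605.5 194.1] yaw 63.83 tilt [-0.0004 -0.001 ] F [0.5 0.  0.3] w 88.0 ff 0.0 j [-1.22  0.48  0.02  1.56 -0.01  1.11 -0.08]
shift [-0.4807 -0.4089  0.168 ] wz 52.53
```

Call:
{"fn": "apply_moves", "kwargs": {"motion": [{"x":-0.0401,"y":-0.0341,"z":0.0062},{"x":-0.0401,"y":-0.0341,"z":0.0062},{"x":-0.0401,"y":-0.0341,"z":0.0062},{"x":-0.0401,"y":-0.0341,"z":0.0062},{"x":-0.0401,"y":-0.0341,"z":0.0062},{"x":-0.0401,"y":-0.0341,"z":0.0062},{"x":-0.0401,"y":-0.0341,"z":0.0062},{"x":-0.0401,"y":-0.0341,"z":0.0062},{"x":-0.0401,"y":-0.0341,"z":0.0062},{"x":-0.0401,"y":-0.0341,"z":0.0062},{"x":-0.0401,"y":-0.0341,"z":0.0062},{"x":-0.0401,"y":-0.0341,"z":0.0062},{"wz":10.5},{"wz":10.5},{"wz":10.5},{"wz":10.5},{"wz":10.5},{"z":0}], "jaw": 0.05, "grip_force": 40}}

```text
validation failed for argument at $.mo...
```

```bash
python3 -c "
from h import *
plan(548.6,26.3,26.5,11.3)"
```

```text
t 0.2 pos [297.6 605.5 194.1] yaw 63.83 tilt [-0.0004 -0.001 ] F [0.5 0.  0.3] w 88.0 ff 0.0 j [-1.22  0.48  0.02  1.56 -0.01  1.11 -0.08]
shift [-0.4807 -0.4089  0.168 ] wz 52.53
```

Call:
{"fn": "apply_moves", "kwargs": {"motion": [{"x":-0.04,"y":-0.034,"z":0.006,"wx":0,"wy":0,"wz":0}], "jaw": 0.05, "grip_force": 40}}

```text
clock: 0.32
position: [315.7, 560.7, 188.3]
tcp_rot: [[-0.9, 0.435, -0.001], [0.435, 0.9, 0.002], [0.002, 0.001, -1.0]]
force: [0.3, -0.4, -0.2]
grip_width: 80.7
finger_force: 0.0
```

Call:
{"fn": "apply_moves", "kwargs": {"motion": [{"x":-0.04,"y":-0.034,"z":0.006,"wx":0,"wy":0,"wz":0},{"x":-0.04,"y":-0.034,"z":0.006,"wx":0,"wy":0,"wz":0},{"x":-0.04,"y":-0.034,"z":0.006,"wx":0,"wy":0,"wz":0},{"x":-0.04,"y":-0.034,"z":0.006,"wx":0,"wy":0,"wz":0},{"x":-0.04,"y":-0.034,"z":0.006,"wx":0,"wy":0,"wz":0},{"x":-0.04,"y":-0.034,"z":0.006,"wx":0,"wy":0,"wz":0},{"x":-0.04,"y":-0.034,"z":0.006,"wx":0,"wy":0,"wz":0},{"x":-0.04,"y":-0.034,"z":0.006,"wx":0,"wy":0,"wz":0},{"x":-0.04,"y":-0.034,"z":0.006,"wx":0,"wy":0,"wz":0},{"x":-0.04,"y":-0.034,"z":0.006,"wx":0,"wy":0,"wz":0},{"x":-0.04,"y":-0.034,"z":0.006,"wx":0,"wy":0,"wz":0},{"x":0,"y":0,"z":0,"wx":0,"wy":0,"wz":10.5},{"x":0,"y":0,"z":0,"wx":0,"wy":0,"wz":10.5},{"x":0,"y":0,"z":0,"wx":0,"wy":0,"wz":10.5},{"x":0,"y":0,"z":0,"wx":0,"wy":0,"wz":10.5},{"x":0,"y":0,"z":0,"wx":0,"wy":0,"wz":10.5},{"x":0,"y":0,"z":0,"wx":0,"wy":0,"wz":0}]}}

```text
clock: 2.45
position: [548.4, 28.1, 122.5]
tcp_rot: [[-0.198, 0.98, -0.0], [0.98, 0.198, -0.0], [-0.0, -0.0, -1.0]]
force: [-0.8, 0.5, 0.5]
grip_width: 50.0
finger_force: 0.0
```

```bash
python3 -c "
from h import *
plan(548.6,26.3,26.5,11.3)"
```

```text
t 2.45 pos [548.4  28.1 122.5] yaw 11.44 tilt [-0.0003 -0.0004] F [-0.8  0.5  0.5] w 50.0 ff 0.0 j [-0.52  0.38  0.44  1.95 -0.21  0.86  0.24]
shift [-0.0017 -0.0001  0.096 ] wz 0.14
```

Go down, close on the tab (zero rows to settle).

Call:
{"fn": "apply_moves", "kwargs": {"motion": [{"x":-0.002,"y":0,"z":0.032,"wx":0,"wy":0,"wz":0},{"x":0,"y":0,"z":0.032,"wx":0,"wy":0,"wz":0},{"x":0,"y":0,"z":0.032,"wx":0,"wy":0,"wz":0},{"x":0,"y":0,"z":0,"wx":0,"wy":0,"wz":0}]}}

```text
clock: 2.95
position: [547.0, 25.8, 24.8]
tcp_rot: [[-0.2, 0.98, -0.005], [0.98, 0.2, -0.001], [0.0, -0.005, -1.0]]
force: [-0.3, -0.1, 0.8]
grip_width: 49.7
finger_force: 0.0
```

Call:
{"fn": "apply_moves", "kwargs": {"motion": [{"x":0,"y":0,"z":0,"wx":0,"wy":0,"wz":0},{"x":0,"y":0,"z":0,"wx":0,"wy":0,"wz":0},{"x":0,"y":0,"z":0,"wx":0,"wy":0,"wz":0},{"x":0,"y":0,"z":0,"wx":0,"wy":0,"wz":0},{"x":0,"y":0,"z":0,"wx":0,"wy":0,"wz":0}], "jaw": 0.0, "grip_force": 40}}

```text
clock: 3.58
position: [550.1, 26.3, 27.2]
tcp_rot: [[-0.197, 0.98, 0.002], [0.98, 0.197, 0.0], [-0.0, 0.002, -1.0]]
force: [2.6, 0.4, 1.4]
grip_width: 11.6
finger_force: 40.0
```

Call:
{"fn": "apply_moves", "kwargs": {"motion": [{"x":0,"y":-0.008,"z":0,"wx":0,"wy":0,"wz":0},{"x":0,"y":-0.008,"z":0,"wx":0,"wy":0,"wz":0},{"x":0,"y":-0.008,"z":0,"wx":0,"wy":0,"wz":0},{"x":0,"y":-0.008,"z":0,"wx":0,"wy":0,"wz":0},{"x":0,"y":-0.008,"z":0,"wx":0,"wy":0,"wz":0},{"x":0,"y":-0.006,"z":0,"wx":0,"wy":0,"wz":0},{"x":0,"y":0,"z":0,"wx":0,"wy":0,"wz":0},{"x":0,"y":0,"z":0,"wx":0,"wy":0,"wz":0}]}}

```text
clock: 4.58
position: [506.3, 17.5, 27.2]
tcp_rot: [[-0.197, 0.98, 0.005], [0.98, 0.197, 0.0], [-0.001, 0.005, -1.0]]
force: [7.7, 2.2, -4.6]
grip_width: 11.6
finger_force: 40.0
```

Call:
{"fn": "apply_moves", "kwargs": {"motion": [{"x":0,"y":-0.002,"z":0,"wx":0,"wy":0,"wz":0},{"x":0,"y":0,"z":0,"wx":0,"wy":0,"wz":0},{"x":0,"y":0,"z":0,"wx":0,"wy":0,"wz":0}]}}

```text
clock: 4.95
position: [506.2, 17.5, 27.3]
tcp_rot: [[-0.197, 0.98, 0.008], [0.98, 0.197, 0.0], [-0.001, 0.008, -1.0]]
force: [11.3, 2.6, -10.9]
grip_width: 11.5
finger_force: 40.0
```

Call:
{"fn": "apply_moves", "kwargs": {"motion": [{"x":0,"y":0.003,"z":0,"wx":0,"wy":0,"wz":0},{"x":0,"y":0.002,"z":0,"wx":0,"wy":0,"wz":0},{"x":0,"y":0,"z":0,"wx":0,"wy":0,"wz":0}]}}

```text
clock: 5.32
position: [509.1, 18.0, 27.2]
tcp_rot: [[-0.197, 0.98, 0.004], [0.98, 0.197, 0.0], [-0.0, 0.004, -1.0]]
force: [6.0, 0.8, -3.2]
grip_width: 11.5
finger_force: 40.0
```

Call:
{"fn": "apply_moves", "kwargs": {"motion": [{"x":0,"y":0,"z":0,"wx":0,"wy":0,"wz":0},{"x":0,"y":0,"z":0,"wx":0,"wy":0,"wz":0},{"x":0,"y":0,"z":0,"wx":0,"wy":0,"wz":0},{"x":0,"y":0,"z":-0.04,"wx":0,"wy":0,"wz":0},{"x":0,"y":0,"z":-0.05,"wx":0,"wy":0,"wz":0},{"x":0,"y":0,"z":0,"wx":0,"wy":0,"wz":0}], "jaw": 0.05}}

```text
clock: 6.08
position: [509.0, 17.6, 119.7]
tcp_rot: [[-0.196, 0.981, 0.006], [0.981, 0.196, 0.002], [0.001, 0.006, -1.0]]
force: [1.0, -0.6, -0.4]
grip_width: 50.3
finger_force: 0.0
```

```bash
python3 -c "
from h import *
plan(508.4,305.4,100,-39.4)"
```

```text
t 6.08 pos [509.   17.6 119.7] yaw 11.3 tilt [0.0059 0.0017] F [ 1.  -0.6 -0.4] w 50.3 ff 0.0 j [-0.54  0.31  0.46  2.05 -0.19  0.81  0.23]
shift [0.2823 0.0557 0.0202] wz 50.7
```

Call:
{"fn": "apply_moves", "kwargs": {"motion": [{"x":0.047,"y":0.0093,"z":0.0034,"wx":0,"wy":0,"wz":0},{"x":0.047,"y":0.0093,"z":0.0034,"wx":0,"wy":0,"wz":0},{"x":0.047,"y":0.0093,"z":0.0034,"wx":0,"wy":0,"wz":0},{"x":0.047,"y":0.0093,"z":0.0034,"wx":0,"wy":0,"wz":0},{"x":0.047,"y":0.0093,"z":0.0034,"wx":0,"wy":0,"wz":0},{"x":0.047,"y":0.0093,"z":0.0034,"wx":0,"wy":0,"wz":0},{"x":0,"y":0,"z":0,"wx":0,"wy":0,"wz":10.14},{"x":0,"y":0,"z":0,"wx":0,"wy":0,"wz":10.14},{"x":0,"y":0,"z":0,"wx":0,"wy":0,"wz":10.14},{"x":0,"y":0,"z":0,"wx":0,"wy":0,"wz":10.14},{"x":0,"y":0,"z":0,"wx":0,"wy":0,"wz":10.14},{"x":0,"y":0,"z":0,"wx":0,"wy":0,"wz":0}]}}

```text
clock: 7.58
position: [505.2, 304.5, 95.0]
tcp_rot: [[0.633, 0.774, -0.001], [0.774, -0.633, -0.002], [-0.002, 0.0, -1.0]]
force: [0.5, 0.2, 0.1]
grip_width: 50.2
finger_force: 0.0
```

```bash
python3 -c "
from h import *
plan(508.4,305.4,31,-39.4)
t=read_camera('top')['color'][:,:,::-1]; s=read_camera('scene')['color'][:,:,::-1]
m=np.zeros((550,800,3),np.uint8); m[:,:350]=crop(t,245,190,70,110,5); m[:360,350:800]=crop(s,300,205,115,90,4)[:,:450]
cv2.imwrite('pics/m3.png',cv2.convertScaleAbs(m,alpha=1.6))"
```

```text
t 7.58 pos [505.2 304.5  95. ] yaw -39.28 tilt [-0.0015 -0.0019] F [0.5 0.2 0.1] w 50.2 ff 0.0 j [-1.09  0.51  0.59  1.88 -0.37  0.86 -1.  ]
shift [0.0029 0.0019 0.064 ] wz 0.12
```

View pics/m3.png

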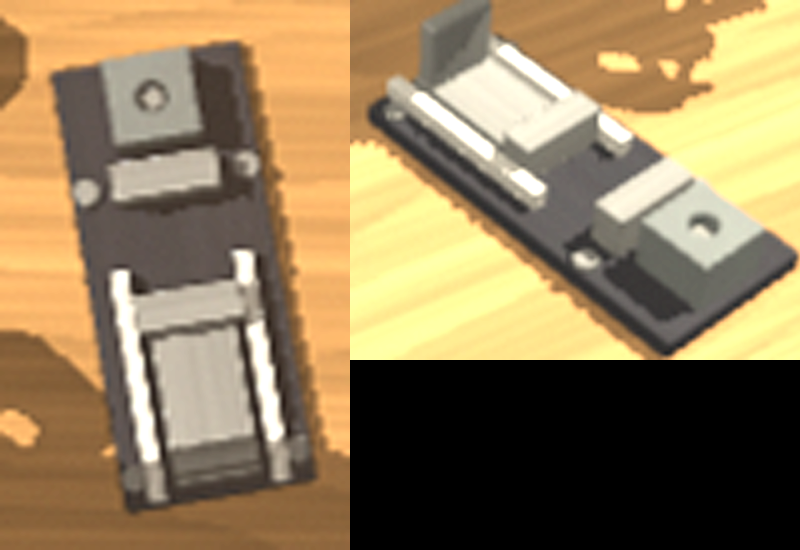

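The picture shows that the jaw is caught open: fixed jaw face at about (165,198) and moving jaw face at about (190,285) in the crop. Next, the stake.

Call:
{"fn": "apply_moves", "kwargs": {"motion": [{"x":0.003,"y":0.002,"z":0.022,"wx":0,"wy":0,"wz":0},{"x":0,"y":0,"z":0.021,"wx":0,"wy":0,"wz":0},{"x":0,"y":0,"z":0.02,"wx":0,"wy":0,"wz":0},{"x":0,"y":0,"z":0,"wx":0,"wy":0,"wz":0},{"x":0,"y":0,"z":0,"wx":0,"wy":0,"wz":0}]}}

```text
clock: 8.3
position: [509.9, 305.9, 33.3]
tcp_rot: [[0.634, 0.773, 0.0], [0.773, -0.634, 0.0], [0.0, 0.0, -1.0]]
force: [-0.1, 0.3, 1.7]
grip_width: 50.0
finger_force: 0.0
```

Call:
{"fn": "apply_moves", "kwargs": {"motion": [{"x":0,"y":0,"z":0,"wx":0,"wy":0,"wz":0},{"x":0,"y":0,"z":0,"wx":0,"wy":0,"wz":0},{"x":0,"y":0,"z":0,"wx":0,"wy":0,"wz":0},{"x":0,"y":0,"z":0,"wx":0,"wy":0,"wz":0},{"x":0,"y":0,"z":0,"wx":0,"wy":0,"wz":0}], "jaw": 0.01, "grip_force": 40}}

```text
clock: 8.93
position: [509.5, 306.1, 33.3]
tcp_rot: [[0.634, 0.773, 0.0], [0.773, -0.634, 0.0], [0.0, -0.0, -1.0]]
force: [0.3, 0.6, 0.5]
grip_width: 10.3
finger_force: 0.0
```

```bash
python3 -c "
from h import *
plan(607.5,37.8,120,11.3)"
```

```text
t 8.93 pos [509.5 306.1  33.3] yaw -39.37 tilt [0.     0.0001] F [0.3 0.6 0.5] w 10.3 ff 0.0 j [-1.04  0.6   0.53  1.91 -0.44  0.75 -0.94]
shift [-0.1453  0.2459 -0.0867] wz -50.67
```

```bash
python3 -c "
from h import *
t=read_camera('top')['color'][:,:,::-1]; s=read_camera('scene')['color'][:,:,::-1]
m=np.zeros((600,800,3),np.uint8); m[:400,:400]=crop(t,115,235,80,80,5); m[:400,400:800]=crop(s,390,130,100,100,4)
cv2.imwrite('pics/m4.png',cv2.convertScaleAbs(m,alpha=1.6))"
```

```text
(no output)
```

View pics/m4.png

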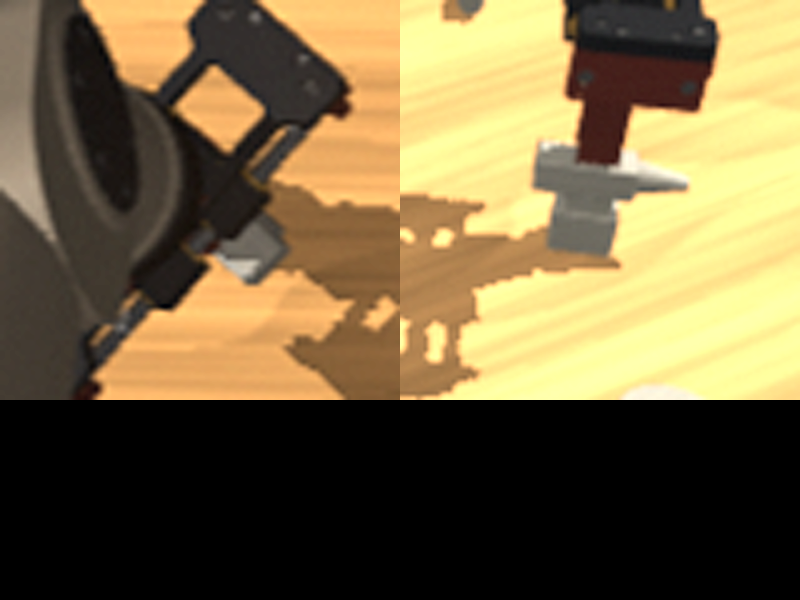

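```bash
python3 -c "
from h import *
S=read_camera('scene');T=read_camera('top')
p=robot.state()['position'];R=robot.state()['tcp_rot']
for dy in(-20,-12,0,12,20):
  q=p+R[:,1]*dy; print(dy,q.round(),'scene crop',((proj(S,q)-[390,130])*4+[400,0]).round(),'top',((proj(T,q)-[115,235])*5).round())
  q=q+[0,0,30];print('   +30 scene crop',((proj(S,q)-[390,130])*4+[400,0]).round(),'top',((proj(T,q)-[115,235])*5).round())
for l in([0,0,0],[0,0,58],[0,-33,58],[0,23,58],[0,51,48]):
  a=np.radians(50.6);q=np.array([508.4,305.4,0])+[np.cos(a)*l[1],np.sin(a)*l[1],l[2]];print(l,((proj(S,q)-[390,130])*4+[400,0]).round())
"
```

```text
-20 [494. 319.  33.] scene crop [584. 174.] top [198. 250.]
   +30 scene crop [595. 129.] top [181. 247.]
-12 [500. 314.  33.] scene crop [585. 182.] top [210. 237.]
   +30 scene crop [595. 137.] top [193. 233.]
0 [510. 306.  33.] scene crop [585. 194.] top [228. 217.]
   +30 scene crop [595. 149.] top [211. 212.]
12 [519. 298.  33.] scene crop [585. 206.] top [245. 197.]
   +30 scene crop [596. 161.] top [230. 192.]
20 [525. 293.  33.] scene crop [586. 214.] top [257. 183.]
   +30 scene crop [596. 169.] top [242. 178.]
[0, 0, 0] [572. 241.]
[0, 0, 58] [591. 156.]
[0, -33, 58] [531. 150.]
[0, 23, 58] [634. 161.]
[0, 51, 48] [681. 181.]
```

```bash
python3 -c "
from h import *
S=read_camera('scene');T=read_camera('top')
p0=[297.6,605.5,194.1];print('start',proj(S,p0),proj(T,p0))
s=cv2.imread('pics/scene0.png');t=cv2.imread('pics/top0.png')
m=np.zeros((600,800,3),np.uint8)
m[:300,:300]=crop(s,385,75,60,60,5);m[300:600,:300]=crop(t,80,350,60,60,5)
m[:300,310:710]=crop(S['color'][:,:,::-1],410,100,80,60,5); m[300:,310:810]=crop(T['color'][:,:,::-1],110,230,98,60,5)
cv2.imwrite('pics/m5.png',cv2.convertScaleAbs(m,alpha=1.8))"
```

```text
start [484.79326563  50.94547078] [-20.68084489 379.2225285 ]
```

View pics/m5.png

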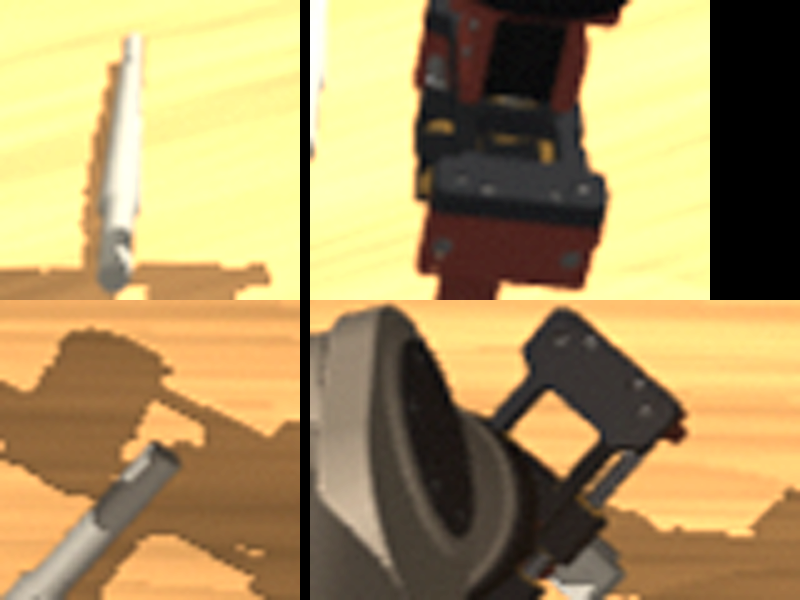

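Call:
{"fn": "apply_moves", "kwargs": {"motion": [{"x":0,"y":0,"z":-0.035,"wx":0,"wy":0,"wz":0},{"x":0,"y":0,"z":-0.035,"wx":0,"wy":0,"wz":0},{"x":0,"y":0,"z":0,"wx":0,"wy":0,"wz":0},{"x":0,"y":0,"z":0,"wx":0,"wy":0,"wz":0}], "jaw": 0.06}}

```text
clock: 9.72
position: [509.0, 306.0, 102.7]
tcp_rot: [[0.634, 0.773, -0.001], [0.773, -0.634, -0.0], [-0.001, -0.001, -1.0]]
force: [-0.2, 0.2, 0.3]
grip_width: 45.9
finger_force: 0.0
```

```bash
python3 -c "
from h import *
S=read_camera('scene');T=read_camera('top')
st=robot.state();p=st['position'];R=st['tcp_rot'];print(p,st['grip_width'])
m=np.zeros((600,800,3),np.uint8)
def view(c,x,y,w,h,k):
  im=cv2.convertScaleAbs(crop(c['color'][:,:,::-1],x,y,w,h,k),alpha=1.8)
  for dy,dz,col in((30,0,(0,0,255)),(-30,0,(0,255,0)),(30,-80,(0,0,255)),(-30,-80,(0,255,0)),(0,0,(255,0,0))):
    q=(proj(c,p+R@np.array([0,dy,dz]))-[x,y]+.5)*k; cv2.drawMarker(im,tuple(int(v) for v in q),col,1,9,1)
  return im
m[:600,:400]=view(S,400,80,80,120,5); m[:400,400:]=view(T,110,220,100,100,4)
cv2.imwrite('pics/m6.png',m)"
```

```text
[508.66801387 305.62590521 102.06822944] 54.606957312174295
```

View pics/m6.png

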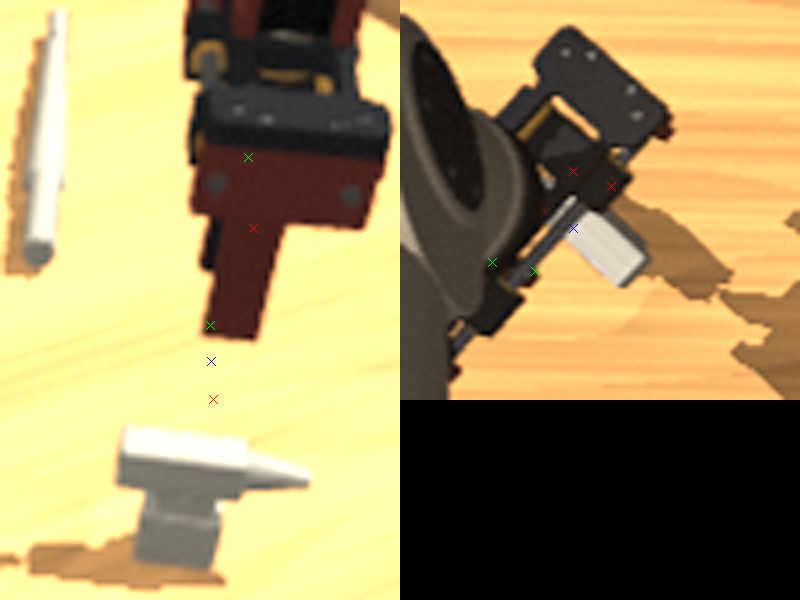

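The fingertips really sit about 29 mm higher than the reported TCP: the near tip shows at (235,338) in the crop, where (213,399) was expected. That is why the fingers closed above the head. Working relatively, I'll go that much lower.

Call:
{"fn": "apply_moves", "kwargs": {"motion": [{"x":0,"y":0,"z":0.035,"wx":0,"wy":0,"wz":0},{"x":0,"y":0,"z":0.034,"wx":0,"wy":0,"wz":0},{"x":0,"y":0,"z":0.012,"wx":0,"wy":0,"wz":0},{"x":0,"y":0,"z":0.01,"wx":0,"wy":0,"wz":0},{"x":0,"y":0,"z":0.006,"wx":0,"wy":0,"wz":0},{"x":0,"y":0,"z":0,"wx":0,"wy":0,"wz":0}]}}

```text
clock: 10.58
position: [509.8, 306.1, 6.5]
tcp_rot: [[0.634, 0.773, 0.0], [0.773, -0.634, 0.0], [0.0, 0.0, -1.0]]
force: [0.2, -0.6, 0.7]
grip_width: 59.9
finger_force: 0.0
```

Call:
{"fn": "apply_moves", "kwargs": {"motion": [{"x":0,"y":0,"z":0,"wx":0,"wy":0,"wz":0},{"x":0,"y":0,"z":0,"wx":0,"wy":0,"wz":0},{"x":0,"y":0,"z":0,"wx":0,"wy":0,"wz":0},{"x":0,"y":0,"z":0,"wx":0,"wy":0,"wz":0},{"x":0,"y":0,"z":0,"wx":0,"wy":0,"wz":0}], "jaw": 0.01, "grip_force": 40}}

```text
clock: 11.2
position: [509.5, 306.2, 6.4]
tcp_rot: [[0.634, 0.773, -0.0], [0.773, -0.634, 0.0], [0.0, -0.0, -1.0]]
force: [-1.0, 0.2, 2.3]
grip_width: 23.6
finger_force: 39.8
```

```bash
python3 -c "
from h import *
plan(607.5,37.8,100,11.3)"
```

```text
t 11.2 pos [509.5 306.2   6.4] yaw -39.37 tilt [-0.0001  0.0002] F [-1.   0.2  2.3] w 23.6 ff 39.8 j [-1.02  0.64  0.51  1.92 -0.47  0.7  -0.92]
shift [-0.1453  0.246  -0.0937] wz -50.67
```

Call:
{"fn": "apply_moves", "kwargs": {"motion": [{"x":0,"y":0,"z":-0.03,"wx":0,"wy":0,"wz":0},{"x":0,"y":0,"z":-0.04,"wx":0,"wy":0,"wz":0},{"x":0,"y":0,"z":-0.024,"wx":0,"wy":0,"wz":0},{"x":-0.0241,"y":0.0408,"z":0,"wx":0,"wy":0,"wz":0},{"x":-0.0241,"y":0.0408,"z":0,"wx":0,"wy":0,"wz":0},{"x":-0.0241,"y":0.0408,"z":0,"wx":0,"wy":0,"wz":0},{"x":-0.0241,"y":0.0408,"z":0,"wx":0,"wy":0,"wz":0},{"x":-0.0241,"y":0.0408,"z":0,"wx":0,"wy":0,"wz":0},{"x":-0.0241,"y":0.0408,"z":0,"wx":0,"wy":0,"wz":0},{"x":0,"y":0,"z":0,"wx":0,"wy":0,"wz":-10.13},{"x":0,"y":0,"z":0,"wx":0,"wy":0,"wz":-10.13},{"x":0,"y":0,"z":0,"wx":0,"wy":0,"wz":-10.13},{"x":0,"y":0,"z":0,"wx":0,"wy":0,"wz":-10.13},{"x":0,"y":0,"z":0,"wx":0,"wy":0,"wz":-10.13},{"x":0,"y":0,"z":0,"wx":0,"wy":0,"wz":0},{"x":0,"y":0,"z":0,"wx":0,"wy":0,"wz":0}]}}

```text
clock: 13.2
position: [606.5, 38.8, 99.7]
tcp_rot: [[-0.192, 0.981, -0.001], [0.981, 0.192, -0.0], [0.0, -0.001, -1.0]]
force: [0.2, 0.2, -4.5]
grip_width: 24.0
finger_force: 39.8
```

```bash
python3 -c "
from h import *
plan(607.2,39.1,19.5,11.3)
t=read_camera('top')['color'][:,:,::-1]; s=read_camera('scene')['color'][:,:,::-1]
m=np.zeros((550,800,3),np.uint8); m[:,:350]=crop(t,245,190,70,110,5); m[:440,350:800]=crop(s,300,185,115,110,4)[:,:450]
cv2.imwrite('pics/m7.png',cv2.convertScaleAbs(m,alpha=1.6))"
```

```text
t 13.2 pos [606.5  38.8  99.7] yaw 11.07 tilt [-0.001  -0.0002] F [ 0.2  0.2 -4.5] w 24.0 ff 39.8 j [-0.45  0.49  0.38  1.83 -0.23  0.87  0.23]
shift [0.0002 0.0008 0.0802] wz -0.23
```

Call:
{"fn": "apply_moves", "kwargs": {"motion": [{"x":0,"y":0.001,"z":0.025,"wx":0,"wy":0,"wz":-0.2},{"x":0,"y":0,"z":0.025,"wx":0,"wy":0,"wz":0},{"x":0,"y":0,"z":0.018,"wx":0,"wy":0,"wz":0},{"x":0,"y":0,"z":0.008,"wx":0,"wy":0,"wz":0},{"x":0,"y":0,"z":0,"wx":0,"wy":0,"wz":0},{"x":0,"y":0,"z":0,"wx":0,"wy":0,"wz":0}]}}

```text
clock: 14.05
position: [608.8, 39.2, 25.1]
tcp_rot: [[-0.199, 0.98, 0.001], [0.98, 0.199, 0.0], [-0.0, 0.001, -1.0]]
force: [-0.3, -0.8, -3.5]
grip_width: 23.7
finger_force: 39.8
```

Call:
{"fn": "apply_moves", "kwargs": {"motion": [{"x":0,"y":-0.001,"z":0.004,"wx":0,"wy":0,"wz":0},{"x":0,"y":0,"z":0.002,"wx":0,"wy":0,"wz":0},{"x":0,"y":0,"z":0,"wx":0,"wy":0,"wz":0},{"x":0,"y":0,"z":0,"wx":0,"wy":0,"wz":0}]}}

```text
clock: 14.55
position: [607.1, 38.9, 18.4]
tcp_rot: [[-0.199, 0.98, 0.0], [0.98, 0.199, 0.0], [0.0, 0.0, -1.0]]
force: [1.1, 0.1, -2.2]
grip_width: 23.9
finger_force: 39.8
```

Call:
{"fn": "apply_moves", "kwargs": {"motion": [{"x":0,"y":0,"z":0.0005,"wx":0,"wy":0,"wz":0},{"x":0,"y":0,"z":0,"wx":0,"wy":0,"wz":0}]}}

```text
clock: 14.8
position: [607.1, 38.9, 18.4]
tcp_rot: [[-0.199, 0.98, 0.0], [0.98, 0.199, 0.0], [0.0, 0.0, -1.0]]
force: [-3.0, -0.8, 4.2]
grip_width: 23.9
finger_force: 39.8
```

Call:
{"fn": "apply_moves", "kwargs": {"motion": [{"x":0,"y":0,"z":0,"wx":0,"wy":0,"wz":0},{"x":0,"y":0,"z":0,"wx":0,"wy":0,"wz":0},{"x":0,"y":0,"z":0,"wx":0,"wy":0,"wz":0},{"x":0,"y":0,"z":-0.03,"wx":0,"wy":0,"wz":0},{"x":0,"y":0,"z":-0.05,"wx":0,"wy":0,"wz":0},{"x":0,"y":0,"z":-0.05,"wx":0,"wy":0,"wz":0},{"x":0,"y":0,"z":0,"wx":0,"wy":0,"wz":0}], "jaw": 0.045}}

```text
clock: 15.68
position: [610.2, 39.0, 151.9]
tcp_rot: [[-0.199, 0.98, 0.008], [0.98, 0.199, 0.002], [0.0, 0.008, -1.0]]
force: [-0.1, -0.3, -0.0]
grip_width: 44.6
finger_force: 0.0
```

```bash
python3 -c "
from h import *
plan(489.6,-257.8,130,11.3)"
```

```text
t 15.68 pos [610.2  39.  151.9] yaw 11.46 tilt [0.008  0.0016] F [-0.1 -0.3 -0. ] w 44.6 ff 0.0 j [-0.47  0.43  0.41  1.79 -0.21  0.96  0.22]
shift [-0.2669 -0.1773  0.0205] wz 0.16
```

Call:
{"fn": "apply_moves", "kwargs": {"motion": [{"x":-0.0445,"y":-0.0296,"z":0.003,"wx":0,"wy":0,"wz":0},{"x":-0.0445,"y":-0.0296,"z":0.003,"wx":0,"wy":0,"wz":0},{"x":-0.0445,"y":-0.0296,"z":0.003,"wx":0,"wy":0,"wz":0},{"x":-0.0445,"y":-0.0296,"z":0.003,"wx":0,"wy":0,"wz":0},{"x":-0.0445,"y":-0.0296,"z":0.003,"wx":0,"wy":0,"wz":0},{"x":-0.0445,"y":-0.0296,"z":0.003,"wx":0,"wy":0,"wz":0},{"x":0,"y":0,"z":0,"wx":0,"wy":0,"wz":0},{"x":0,"y":0,"z":0,"wx":0,"wy":0,"wz":0},{"x":0,"y":0,"z":0,"wx":0,"wy":0,"wz":0},{"x":0,"y":0,"z":0,"wx":0,"wy":0,"wz":0}]}}

```text
clock: 16.92
position: [486.8, -256.7, 129.6]
tcp_rot: [[-0.201, 0.98, -0.0], [0.98, 0.201, 0.0], [0.0, 0.0, -1.0]]
force: [0.1, -0.4, -0.6]
grip_width: 45.0
finger_force: 0.0
```

```bash
python3 -c "
from h import *
plan(489.2,-257.4,42,11.3)
t=read_camera('top')['color'][:,:,::-1]; s=read_camera('scene')['color'][:,:,::-1]
m=np.zeros((600,800,3),np.uint8); m[:550,:350]=crop(t,245,190,70,110,5); m[:300,360:800]=crop(s,300,205,110,75,4); m[300:600,360:680]=crop(s,140,190,80,75,4)
cv2.imwrite('pics/m8.png',cv2.convertScaleAbs(m,alpha=1.6))"
```

```text
t 16.93 pos [ 486.8 -256.7  129.6] yaw 11.61 tilt [-0.0001  0.0004] F [ 0.1 -0.4 -0.6] w 45.0 ff 0.0 j [-0.01  0.37  0.48  1.95 -0.22  0.87  0.79]
shift [-0.0012  0.0022  0.0876] wz 0.31
```

View pics/m8.png

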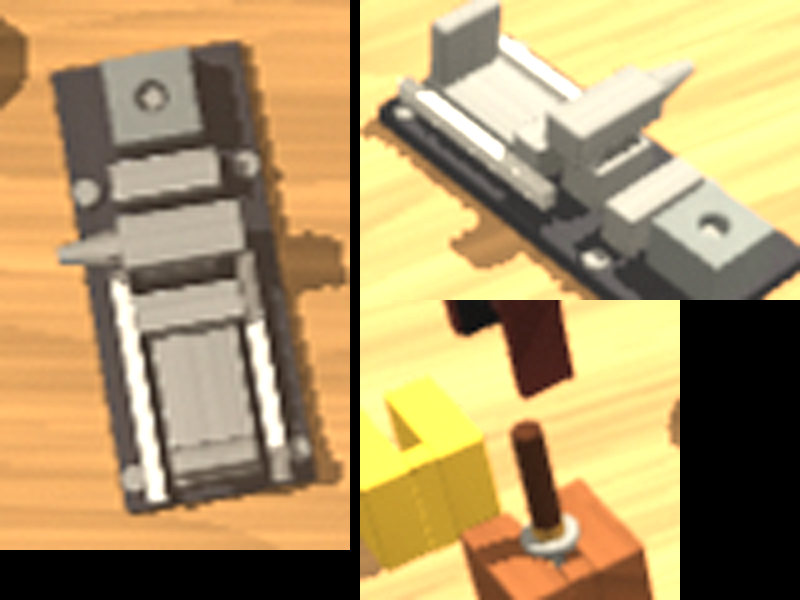

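The picture shows the stake upright between the jaws, head parallel to the jaw faces and horn to +y (tip at (62,253)). The gripper is above the punch, with one fingertip at (545,385) and the handle top at (525,430). I'll compute the stake's centring and descend onto the handle.

Call:
{"fn": "apply_moves", "kwargs": {"motion": [{"x":-0.001,"y":0.002,"z":0.025,"wx":0,"wy":0,"wz":0},{"x":0,"y":0,"z":0.025,"wx":0,"wy":0,"wz":0},{"x":0,"y":0,"z":0.02,"wx":0,"wy":0,"wz":0},{"x":0,"y":0,"z":0.012,"wx":0,"wy":0,"wz":0},{"x":0,"y":0,"z":0.005,"wx":0,"wy":0,"wz":0},{"x":0,"y":0,"z":0,"wx":0,"wy":0,"wz":0},{"x":0,"y":0,"z":0,"wx":0,"wy":0,"wz":0}]}}

```text
clock: 17.9
position: [488.8, -258.9, 43.4]
tcp_rot: [[-0.199, 0.98, 0.001], [0.98, 0.199, -0.0], [-0.001, 0.001, -1.0]]
force: [0.3, -0.3, 1.0]
grip_width: 45.2
finger_force: 0.0
```

```bash
python3 -c "
from h import *
T=read_camera('top')
g=lambda x,y,z:onz(T,(x+.5)/5-.5+245,(y+.5)/5-.5+190,z)
h=[g(*p,70) for p in((119,218),(238,200),(244,250),(123,268))];m=sum(h)/4
a=np.radians(11.3);ux=np.array([np.cos(a),np.sin(a),0]);uy=np.array([-np.sin(a),np.cos(a),0])
o=m+5*uy-[594.8,35.3,0];e=(h[0]+h[3]-h[1]-h[2])
print('stake in vice',o@ux,o@uy,'ang',np.degrees(np.arctan2(e@uy,e@ux)))
plan(489.2,-257.4,42,11.3)"
```

```text
stake in vice 11.301287052357738 3.091214304683279 ang 88.62353316936908
t 17.95 pos [ 488.8 -258.8   43.4] yaw 11.47 tilt [ 0.0011 -0.0003] F [-1.2 -0.7  0.7] w 44.9 ff 0.0 j [ 0.05  0.5   0.42  2.   -0.31  0.7   0.86]
shift [0.0013 0.0007 0.0014] wz 0.17
```

```bash
python3 -c "
from h import *
T=read_camera('top');S=read_camera('scene')
a=np.radians(11.3);ux=np.array([np.cos(a),np.sin(a),0]);uy=np.array([-np.sin(a),np.cos(a),0]);V=np.array([594.8,35.3,0])
g=lambda x,y,z:onz(T,(x+.5)/5-.5+245,(y+.5)/5-.5+190,z)
k=lambda x,y,z:onz(S,(x-360+.5)/4-.5+300,(y+.5)/4-.5+205,z)
for n,p in(('tipT',g(59,253,61)),('tipS',k(692,65,61)),('hdS-y',k(548,108,70)),('hdS',k(622,68,70)),('fixedfaceT',g(165,203,36)),('movfaceT',g(190,285,36)),('mfS',k(515,130,36))): print(n,((p-V)@ux).round(1),((p-V)@uy).round(1))
# expected pixels of the stake at (13,0), top crop
for l in((12,-33,70),(-12,-33,70),(12,23,70),(-12,23,70),(0,51,61)):
  q=V+ux*(13+l[0])+uy*l[1]+[0,0,l[2]];print(l,((proj(T,q)-[245,190]+.5)*5-.5).round(),((proj(S,q)-[300,205]+.5)*4-.5+[360,0]).round())
im=T['color']
"
```

```text
tipT 13.6 53.4
tipS 14.0 54.8
hdS-y -0.8 -27.1
hdS 1.0 19.2
fixedfaceT 31.5 3.1
movfaceT -7.7 -1.7
mfS -25.9 -22.2
(12, -33, 70) [245. 192.] [578. 143.]
(-12, -33, 70) [254. 245.] [541. 115.]
(12, 23, 70) [121. 214.] [665.  90.]
(-12, 23, 70) [130. 266.] [628.  65.]
(0, 51, 61) [ 64. 253.] [685.  67.]
```

Both views put the stake about 2.5 mm off centre in the vice's +y. There is plenty of time, so I'll regrip it and mend that before taking the punch.

Call:
{"fn": "apply_moves", "kwargs": {"motion": [{"x":0,"y":0,"z":-0.05,"wx":0,"wy":0,"wz":0},{"x":0,"y":0,"z":-0.05,"wx":0,"wy":0,"wz":0},{"x":0.0447,"y":0.0292,"z":0,"wx":0,"wy":0,"wz":0},{"x":0.0447,"y":0.0292,"z":0,"wx":0,"wy":0,"wz":0},{"x":0.0447,"y":0.0292,"z":0,"wx":0,"wy":0,"wz":0},{"x":0.0447,"y":0.0292,"z":0,"wx":0,"wy":0,"wz":0},{"x":0.0447,"y":0.0292,"z":0,"wx":0,"wy":0,"wz":0},{"x":0.0447,"y":0.0292,"z":0,"wx":0,"wy":0,"wz":0},{"x":0,"y":0,"z":0,"wx":0,"wy":0,"wz":0},{"x":0,"y":0,"z":0,"wx":0,"wy":0,"wz":0}]}}

```text
clock: 19.3
position: [606.3, 38.2, 142.8]
tcp_rot: [[-0.199, 0.98, -0.0], [0.98, 0.199, -0.001], [-0.001, -0.0, -1.0]]
force: [0.4, -1.0, 0.6]
grip_width: 44.9
finger_force: 0.0
```

```bash
python3 -c "
from h import *
plan(607.1,38.9,19.5,11.4)"
```

```text
t 19.3 pos [606.3  38.2 142.8] yaw 11.46 tilt [-0.0002 -0.0007] F [ 0.4 -1.   0.6] w 44.9 ff 0.0 j [-0.48  0.44  0.41  1.8  -0.21  0.95  0.22]
shift [0.0006 0.0009 0.1233] wz 0.06
```

Call:
{"fn": "apply_moves", "kwargs": {"motion": [{"x":0,"y":0,"z":0.04,"wx":0,"wy":0,"wz":0},{"x":0,"y":0,"z":0.04,"wx":0,"wy":0,"wz":0},{"x":0,"y":0,"z":0.028,"wx":0,"wy":0,"wz":0},{"x":0,"y":0,"z":0.015,"wx":0,"wy":0,"wz":0},{"x":0,"y":0,"z":0,"wx":0,"wy":0,"wz":0},{"x":0,"y":0,"z":0,"wx":0,"wy":0,"wz":0}]}}

```text
clock: 20.05
position: [607.5, 38.5, 21.0]
tcp_rot: [[-0.198, 0.98, 0.002], [0.98, 0.198, 0.0], [-0.0, 0.002, -1.0]]
force: [-0.3, 0.6, 0.1]
grip_width: 45.0
finger_force: 0.0
```

Call:
{"fn": "apply_moves", "kwargs": {"motion": [{"x":0,"y":0,"z":0,"wx":0,"wy":0,"wz":0},{"x":0,"y":0,"z":0,"wx":0,"wy":0,"wz":0},{"x":0,"y":0,"z":0,"wx":0,"wy":0,"wz":0},{"x":0,"y":0,"z":0,"wx":0,"wy":0,"wz":0}], "jaw": 0.01, "grip_force": 30}}

```text
clock: 20.55
position: [606.9, 39.2, 20.3]
tcp_rot: [[-0.199, 0.98, 0.001], [0.98, 0.199, 0.0], [0.0, 0.001, -1.0]]
force: [-1.2, 0.2, 5.2]
grip_width: 23.9
finger_force: 29.9
```

Call:
{"fn": "apply_moves", "kwargs": {"motion": [{"x":0,"y":0,"z":-0.003,"wx":0,"wy":0,"wz":0},{"x":-0.0025,"y":0,"z":0,"wx":0,"wy":0,"wz":0},{"x":0,"y":0,"z":0,"wx":0,"wy":0,"wz":0},{"x":0,"y":0,"z":0.003,"wx":0,"wy":0,"wz":0},{"x":0,"y":0,"z":0,"wx":0,"wy":0,"wz":0},{"x":0,"y":0,"z":0,"wx":0,"wy":0,"wz":0}]}}

```text
clock: 21.3
position: [607.0, 36.4, 20.2]
tcp_rot: [[-0.199, 0.98, -0.0], [0.98, 0.199, 0.0], [0.0, -0.0, -1.0]]
force: [-3.0, -1.4, 5.6]
grip_width: 23.9
finger_force: 30.0
```

Call:
{"fn": "apply_moves", "kwargs": {"motion": [{"x":0,"y":0,"z":0,"wx":0,"wy":0,"wz":0},{"x":0,"y":0,"z":0,"wx":0,"wy":0,"wz":0},{"x":0,"y":0,"z":0,"wx":0,"wy":0,"wz":0},{"x":0,"y":0,"z":-0.03,"wx":0,"wy":0,"wz":0},{"x":0,"y":0,"z":-0.05,"wx":0,"wy":0,"wz":0},{"x":0,"y":0,"z":-0.045,"wx":0,"wy":0,"wz":0},{"x":-0.0441,"y":-0.029,"z":0,"wx":0,"wy":0,"wz":0},{"x":-0.0441,"y":-0.029,"z":0,"wx":0,"wy":0,"wz":0},{"x":-0.0441,"y":-0.029,"z":0,"wx":0,"wy":0,"wz":0},{"x":-0.0441,"y":-0.029,"z":0,"wx":0,"wy":0,"wz":0},{"x":-0.0441,"y":-0.029,"z":0,"wx":0,"wy":0,"wz":0},{"x":-0.0441,"y":-0.029,"z":0,"wx":0,"wy":0,"wz":0},{"x":0,"y":0,"z":0,"wx":0,"wy":0,"wz":0},{"x":0,"y":0,"z":0,"wx":0,"wy":0,"wz":0}], "jaw": 0.045}}

```text
clock: 23.05
position: [489.6, -256.7, 144.7]
tcp_rot: [[-0.199, 0.98, 0.0], [0.98, 0.199, 0.001], [0.0, 0.0, -1.0]]
force: [-0.0, 0.1, 0.6]
grip_width: 45.1
finger_force: 0.0
```

```bash
python3 -c "
from h import *
plan(489.4,-257.6,42,11.3)
T=read_camera('top');S=read_camera('scene')
cv2.imwrite('pics/t9.png',T['color'][:,:,::-1])
m=np.zeros((550,800,3),np.uint8);m[:,:350]=crop(T['color'][:,:,::-1],245,190,70,110,5);m[:300,360:800]=crop(S['color'][:,:,::-1],300,205,110,75,4)
m=cv2.convertScaleAbs(m,alpha=1.6);a=np.radians(11.3);ux=np.array([np.cos(a),np.sin(a),0]);uy=np.array([-np.sin(a),np.cos(a),0]);V=np.array([594.8,35.3,0])
d=cv2.imread('pics/t9.png').astype(int)
# horn tip + head extents from bright pixels difference with the empty-vice view would need an extra; use brightness along the head midline instead
for z,l in((61,(13,)),):
  for yy in range(40,62,2):
    q=proj(T,V+ux*13+uy*yy+[0,0,z]);b,g,r=cv2.remap(d.astype(np.uint8),np.float32([[q[0]]]),np.float32([[q[1]]]),cv2.INTER_LINEAR)[0,0];print('T',yy,int(r)-int(b),end='; ')
  im=S['color'][:,:,::-1].copy();print()
  for yy in range(40,62,2):
    q=proj(S,V+ux*13+uy*yy+[0,0,z]);b,g,r=cv2.remap(im,np.float32([[q[0]]]),np.float32([[q[1]]]),cv2.INTER_LINEAR)[0,0];print('S',yy,int(r)-int(b),end='; ')
"
```

```text
t 23.05 pos [ 489.6 -256.7  144.7] yaw 11.48 tilt [0.0002 0.0005] F [-0.   0.1  0.6] w 45.1 ff 0.0 j [-0.03  0.36  0.5   1.93 -0.22  0.91  0.78]
shift [-0.0009 -0.0004  0.1027] wz 0.18
T 40 19; T 42 18; T 44 18; T 46 17; T 48 16; T 50 20; T 52 65; T 54 91; T 56 95; T 58 95; T 60 96; 
S 40 19; S 42 18; S 44 19; S 46 18; S 48 19; S 50 21; S 52 41; S 54 82; S 56 102; S 58 106; S 60 107;
```

Horn tip is now at y ≈ 51.5 mm, so the stake is centred. Descend on the punch and grip it.

Call:
{"fn": "apply_moves", "kwargs": {"motion": [{"x":0,"y":0,"z":0.035,"wx":0,"wy":0,"wz":0},{"x":0,"y":0,"z":0.03,"wx":0,"wy":0,"wz":0},{"x":0,"y":0,"z":0.02,"wx":0,"wy":0,"wz":0},{"x":0,"y":0,"z":0.012,"wx":0,"wy":0,"wz":0},{"x":0,"y":0,"z":0.005,"wx":0,"wy":0,"wz":0},{"x":0,"y":0,"z":0,"wx":0,"wy":0,"wz":0},{"x":0,"y":0,"z":0,"wx":0,"wy":0,"wz":0}]}}

```text
clock: 24.02
position: [489.9, -257.5, 43.5]
tcp_rot: [[-0.199, 0.98, 0.001], [0.98, 0.199, -0.0], [-0.001, 0.001, -1.0]]
force: [-0.3, -0.0, -0.8]
grip_width: 45.0
finger_force: 0.0
```

Call:
{"fn": "apply_moves", "kwargs": {"motion": [{"x":0,"y":0,"z":0,"wx":0,"wy":0,"wz":0},{"x":0,"y":0,"z":0,"wx":0,"wy":0,"wz":0},{"x":0,"y":0,"z":0,"wx":0,"wy":0,"wz":0},{"x":0,"y":0,"z":0,"wx":0,"wy":0,"wz":0},{"x":0,"y":0,"z":0,"wx":0,"wy":0,"wz":0}], "jaw": 0.0, "grip_force": 30}}

```text
clock: 24.65
position: [489.3, -257.3, 42.8]
tcp_rot: [[-0.199, 0.98, 0.0], [0.98, 0.199, 0.0], [0.0, 0.0, -1.0]]
force: [-0.2, 0.8, 1.2]
grip_width: 13.5
finger_force: 30.0
```

Call:
{"fn": "apply_moves", "kwargs": {"motion": [{"x":0,"y":0,"z":-0.03,"wx":0,"wy":0,"wz":0},{"x":0,"y":0,"z":-0.035,"wx":0,"wy":0,"wz":0},{"x":0,"y":0,"z":-0.03,"wx":0,"wy":0,"wz":0},{"x":0.0381,"y":0.0346,"z":0,"wx":0,"wy":0,"wz":0},{"x":0.0381,"y":0.0346,"z":0,"wx":0,"wy":0,"wz":0},{"x":0.0381,"y":0.0346,"z":0,"wx":0,"wy":0,"wz":0},{"x":0.0381,"y":0.0346,"z":0,"wx":0,"wy":0,"wz":0},{"x":0.0381,"y":0.0346,"z":0,"wx":0,"wy":0,"wz":0},{"x":0.0381,"y":0.0346,"z":0,"wx":0,"wy":0,"wz":0},{"x":0.0381,"y":0.0346,"z":0,"wx":0,"wy":0,"wz":0},{"x":0,"y":0,"z":0,"wx":0,"wy":0,"wz":0},{"x":0,"y":0,"z":0,"wx":0,"wy":0,"wz":0},{"x":0,"y":0,"z":0,"wx":0,"wy":0,"wz":0}]}}

```text
clock: 26.28
position: [673.0, 50.2, 137.8]
tcp_rot: [[-0.197, 0.981, -0.0], [0.981, 0.197, -0.001], [-0.001, -0.001, -1.0]]
force: [0.5, -0.7, -0.1]
grip_width: 13.5
finger_force: 30.0
```

```bash
python3 -c "
from h import *
plan(673.7,52.2,75,11.4)"
```

```text
t 26.27 pos [673.   50.2 137.8] yaw 11.33 tilt [-0.0004 -0.0008] F [ 0.5 -0.7 -0.1] w 13.5 ff 30.0 j [-0.46  0.56  0.42  1.63 -0.26  1.01  0.24]
shift [0.0018 0.0011 0.0628] wz -0.07
```

Call:
{"fn": "apply_moves", "kwargs": {"motion": [{"x":0.001,"y":0.001,"z":0.025,"wx":0,"wy":0,"wz":0},{"x":0,"y":0,"z":0.022,"wx":0,"wy":0,"wz":0},{"x":0,"y":0,"z":0.013,"wx":0,"wy":0,"wz":0},{"x":0,"y":0,"z":0,"wx":0,"wy":0,"wz":0},{"x":0,"y":0,"z":0,"wx":0,"wy":0,"wz":0},{"x":0,"y":0,"z":0,"wx":0,"wy":0,"wz":0}]}}

```text
clock: 27.02
position: [675.0, 53.3, 78.8]
tcp_rot: [[-0.199, 0.98, 0.002], [0.98, 0.199, 0.0], [-0.0, 0.002, -1.0]]
force: [0.1, 0.4, -0.8]
grip_width: 13.6
finger_force: 30.0
```

```bash
python3 -c "
from h import *
plan(673.7,52.2,62,11.4)
T=read_camera('top');S=read_camera('scene')
p=robot.state()['position']
def view(c,x,y,w,h,k):
  im=cv2.convertScaleAbs(crop(c['color'][:,:,::-1],x,y,w,h,k),alpha=1.8)
  return im
m=np.zeros((600,800,3),np.uint8);m[:,:480]=view(S,365,220,60,75,8);m[:320,480:]=view(T,255,190,40,40,8)
for q,col in(([673.7,51.9,40],(0,0,255)),([p[0],p[1],p[2]-27.8],(0,255,0))):
  print(((proj(S,q)-[365,220]+.5)*8).round(),((proj(T,q)-[255,190]+.5)*8+[480,0]).round())
cv2.imwrite('pics/m9.png',m)"
```

```text
t 27.02 pos [675.   53.3  78.8] yaw 11.46 tilt [0.0016 0.0003] F [ 0.1  0.4 -0.8] w 13.6 ff 30.0 j [-0.44  0.62  0.39  1.67 -0.29  0.91  0.26]
shift [-0.0009 -0.0015  0.0168] wz 0.06
[187. 327.] [643. 155.]
[201. 294.] [636. 144.]
```

View pics/m9.png

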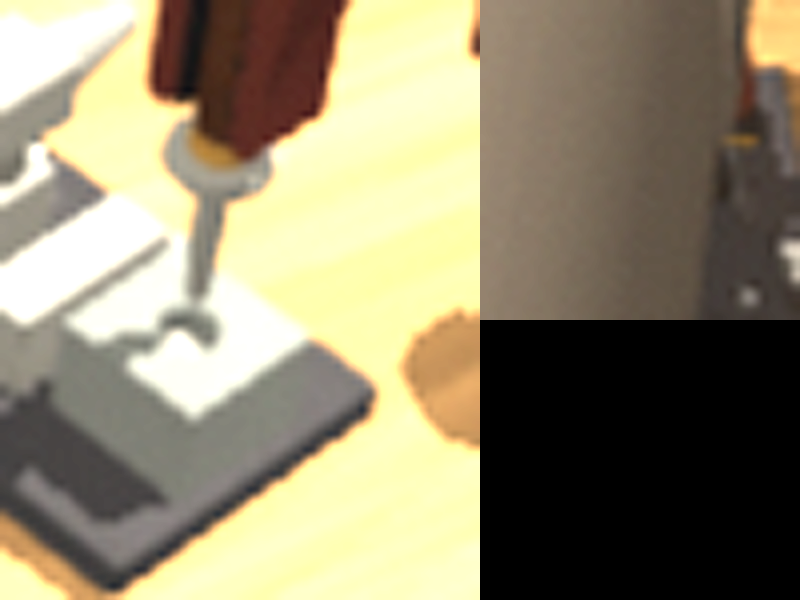

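The punch tip shows at (197,296), within a pixel of where I predicted it, and the hole is at (187,328). Correct by about 1.5 mm and go down.

Call:
{"fn": "apply_moves", "kwargs": {"motion": [{"x":-0.001,"y":-0.0015,"z":0.006,"wx":0,"wy":0,"wz":0},{"x":0,"y":0,"z":0.005,"wx":0,"wy":0,"wz":0},{"x":0,"y":0,"z":0,"wx":0,"wy":0,"wz":0},{"x":0,"y":0,"z":0,"wx":0,"wy":0,"wz":0}]}}

```text
clock: 27.62
position: [673.1, 52.2, 66.7]
tcp_rot: [[-0.199, 0.98, -0.0], [0.98, 0.199, -0.0], [-0.0, -0.0, -1.0]]
force: [-0.0, 0.5, -0.3]
grip_width: 13.4
finger_force: 30.0
```

Call:
{"fn": "apply_moves", "kwargs": {"motion": [{"x":0,"y":0.0005,"z":0.003,"wx":0,"wy":0,"wz":0},{"x":0,"y":0,"z":0.003,"wx":0,"wy":0,"wz":0},{"x":0,"y":0,"z":0.002,"wx":0,"wy":0,"wz":0},{"x":0,"y":0,"z":0,"wx":0,"wy":0,"wz":0},{"x":0,"y":0,"z":0,"wx":0,"wy":0,"wz":0}]}}

```text
clock: 28.25
position: [674.2, 52.3, 59.3]
tcp_rot: [[-0.199, 0.98, 0.001], [0.98, 0.199, 0.0], [-0.0, 0.001, -1.0]]
force: [0.5, 0.3, 5.5]
grip_width: 13.4
finger_force: 30.0
```

Call:
{"fn": "apply_moves", "kwargs": {"motion": [{"x":0,"y":0,"z":0.002,"wx":0,"wy":0,"wz":0},{"x":0,"y":0,"z":0.002,"wx":0,"wy":0,"wz":0},{"x":0,"y":0,"z":0.001,"wx":0,"wy":0,"wz":0},{"x":0,"y":0,"z":0,"wx":0,"wy":0,"wz":0},{"x":0,"y":0,"z":0,"wx":0,"wy":0,"wz":0}]}}

```text
clock: 28.88
position: [674.5, 52.2, 55.3]
tcp_rot: [[-0.199, 0.98, 0.002], [0.98, 0.199, 0.001], [0.0, 0.002, -1.0]]
force: [-0.8, 0.2, 12.7]
grip_width: 13.3
finger_force: 30.0
```

```bash
python3 -c "
from h import *
plan(489.3,-257.3,137,11.4)
S=read_camera('scene');a=np.radians(11.3);ux=np.array([np.cos(a),np.sin(a),0]);uy=np.array([-np.sin(a),np.cos(a),0]);V=np.array([594.8,35.3,0])
o=cv2.imread('pics/scene0.png')
d=cv2.cvtColor(S['color'],cv2.COLOR_RGB2GRAY)
# tab top line position along vice x (z 60): grey profile at y=-10
for xx in range(-105,-40,4):
  q=proj(S,V+ux*xx+uy*-8+[0,0,55]);print(xx,int(d[int(round(q[1])),int(round(q[0]))]),end='; ')
"
```

```text
t 28.88 pos [674.5  52.2  55.3] yaw 11.47 tilt [0.0019 0.0005] F [-0.8  0.2 12.7] w 13.3 ff 30.0 j [-0.43  0.65  0.38  1.68 -0.3   0.86  0.28]
shift [-0.2665 -0.2429 -0.0822] wz 0.07
-105 166; -101 168; -97 174; -93 176; -89 175; -85 170; -81 174; -77 162; -73 164; -69 167; -65 123; -61 82; -57 83; -53 82; -49 83; -45 84; -41 85;
```

Call:
{"fn": "apply_moves", "kwargs": {"motion": [{"x":0,"y":0,"z":-0.012,"wx":0,"wy":0,"wz":0},{"x":0,"y":0,"z":-0.03,"wx":0,"wy":0,"wz":0},{"x":0,"y":0,"z":-0.042,"wx":0,"wy":0,"wz":0},{"x":-0.0381,"y":-0.0347,"z":0,"wx":0,"wy":0,"wz":0},{"x":-0.0381,"y":-0.0347,"z":0,"wx":0,"wy":0,"wz":0},{"x":-0.0381,"y":-0.0347,"z":0,"wx":0,"wy":0,"wz":0},{"x":-0.0381,"y":-0.0347,"z":0,"wx":0,"wy":0,"wz":0},{"x":-0.0381,"y":-0.0347,"z":0,"wx":0,"wy":0,"wz":0},{"x":-0.0381,"y":-0.0347,"z":0,"wx":0,"wy":0,"wz":0},{"x":-0.0381,"y":-0.0347,"z":0,"wx":0,"wy":0,"wz":0},{"x":0,"y":0,"z":0,"wx":0,"wy":0,"wz":0},{"x":0,"y":0,"z":0,"wx":0,"wy":0,"wz":0},{"x":0,"y":0,"z":0,"wx":0,"wy":0,"wz":0}]}}

```text
clock: 30.55
position: [489.2, -255.8, 137.4]
tcp_rot: [[-0.202, 0.979, -0.001], [0.979, 0.202, 0.001], [0.001, -0.0, -1.0]]
force: [0.3, 0.8, -0.6]
grip_width: 13.7
finger_force: 30.0
```

```bash
python3 -c "
from h import *
plan(489.3,-257.3,95,11.4)
T=read_camera('top');a=np.radians(11.3);ux=np.array([np.cos(a),np.sin(a),0]);uy=np.array([-np.sin(a),np.cos(a),0]);V=np.array([594.8,35.3,0])
for n,im in(('t0',cv2.imread('pics/top0.png')),('t9',cv2.imread('pics/t9.png')),('now',T['color'][:,:,::-1].copy())):
  g=cv2.cvtColor(im,cv2.COLOR_BGR2GRAY);print(n)
  for z,yy,r in((60,12,range(-105,-30,4)),(36,-20,range(-20,40,4)),(70,-20,range(-4,32,3))):
    print(' z',z,[(x,int(g[tuple(np.round(proj(T,V+ux*x+uy*yy+[0,0,z])).astype(int)[::-1])])) for x in r])
"
```

```text
t 30.55 pos [ 489.2 -255.8  137.4] yaw 11.63 tilt [-0.0006  0.0008] F [ 0.3  0.8 -0.6] w 13.7 ff 30.0 j [-0.03  0.37  0.5   1.94 -0.22  0.89  0.79]
shift [-0.0016 -0.0002  0.0424] wz 0.23
t0
 z 60 [(-105, 50), (-101, 54), (-97, 54), (-93, 54), (-89, 55), (-85, 53), (-81, 53), (-77, 54), (-73, 55), (-69, 53), (-65, 54), (-61, 50), (-57, 77), (-53, 55), (-49, 114), (-45, 110), (-41, 96), (-37, 113), (-33, 114)]
 z 36 [(-20, 60), (-16, 43), (-12, 29), (-8, 27), (-4, 61), (0, 32), (4, 28), (8, 82), (12, 38), (16, 69), (20, 113), (24, 114), (28, 111), (32, 103), (36, 57)]
 z 70 [(-4, 32), (-1, 28), (2, 31), (5, 53), (8, 41), (11, 69), (14, 121), (17, 113), (20, 114), (23, 111), (26, 115), (29, 57)]
t9
 z 60 [(-105, 55), (-101, 46), (-97, 67), (-93, 64), (-89, 118), (-85, 110), (-81, 103), (-77, 119), (-73, 121), (-69, 120), (-65, 120), (-61, 119), (-57, 119), (-53, 119), (-49, 118), (-45, 119), (-41, 119), (-37, 118), (-33, 85)]
 z 36 [(-20, 119), (-16, 117), (-12, 119), (-8, 32), (-4, 37), (0, 37), (4, 71), (8, 120), (12, 115), (16, 115), (20, 115), (24, 114), (28, 93), (32, 40), (36, 67)]
 z 70 [(-4, 37), (-1, 71), (2, 119), (5, 113), (8, 115), (11, 115), (14, 113), (17, 115), (20, 111), (23, 93), (26, 33), (29, 67)]
now
 z 60 [(-105, 54), (-101, 56), (-97, 57), (-93, 56), (-89, 57), (-85, 58), (-81, 53), (-77, 71), (-73, 89), (-69, 116), (-65, 105), (-61, 88), (-57, 120), (-53, 119), (-49, 119), (-45, 119), (-41, 119), (-37, 118), (-33, 119)]
 z 36 [(-20, 64), (-16, 46), (-12, 32), (-8, 50), (-4, 108), (0, 121), (4, 90), (8, 65), (12, 57), (16, 61), (20, 114), (24, 114), (28, 116), (32, 113), (36, 114)]
 z 70 [(-4, 121), (-1, 90), (2, 66), (5, 66), (8, 37), (11, 61), (14, 105), (17, 114), (20, 115), (23, 116), (26, 114), (29, 114)]
```

Tab centre moved from −91 to −69 mm, so the jaw clamped at 0.022, and the stake is against the fixed jaw. Return the punch.

Call:
{"fn": "apply_moves", "kwargs": {"motion": [{"x":-0.001,"y":0,"z":0.022,"wx":0,"wy":0,"wz":0.2},{"x":0,"y":0,"z":0.016,"wx":0,"wy":0,"wz":0},{"x":0,"y":0,"z":0,"wx":0,"wy":0,"wz":0},{"x":0,"y":0,"z":0,"wx":0,"wy":0,"wz":0},{"x":0,"y":0,"z":0,"wx":0,"wy":0,"wz":0}]}}

```text
clock: 31.22
position: [489.3, -258.7, 100.4]
tcp_rot: [[-0.196, 0.981, 0.001], [0.981, 0.196, -0.0], [-0.001, 0.001, -1.0]]
force: [0.3, -0.5, -1.0]
grip_width: 13.5
finger_force: 30.0
```

```bash
python3 -c "
from h import *
plan(489.3,-257.3,42.8,11.5)"
```

```text
t 31.23 pos [ 489.3 -258.7  100.4] yaw 11.27 tilt [ 0.0011 -0.0004] F [ 0.3 -0.5 -1. ] w 13.5 ff 30.0 j [-0.    0.42  0.48  1.96 -0.26  0.82  0.82]
shift [0.0014 0.0002 0.0576] wz -0.23
```

Call:
{"fn": "apply_moves", "kwargs": {"motion": [{"x":0.0012,"y":0,"z":0.008,"wx":0,"wy":0,"wz":0},{"x":0,"y":0,"z":0.004,"wx":0,"wy":0,"wz":0},{"x":0,"y":0,"z":0,"wx":0,"wy":0,"wz":0},{"x":0,"y":0,"z":0,"wx":0,"wy":0,"wz":0},{"x":0,"y":0,"z":0.006,"wx":0,"wy":0,"wz":0},{"x":0,"y":0,"z":0.004,"wx":0,"wy":0,"wz":0},{"x":0,"y":0,"z":0,"wx":0,"wy":0,"wz":0}]}}

```text
clock: 32.1
position: [488.2, -257.1, 77.3]
tcp_rot: [[-0.196, 0.981, -0.001], [0.981, 0.196, 0.0], [0.0, -0.001, -1.0]]
force: [-0.1, -1.1, 0.3]
grip_width: 13.2
finger_force: 30.0
```

Call:
{"fn": "apply_moves", "kwargs": {"motion": [{"x":0,"y":0.001,"z":0.008,"wx":0,"wy":0,"wz":0},{"x":0,"y":0,"z":0.008,"wx":0,"wy":0,"wz":0},{"x":0,"y":0,"z":0.008,"wx":0,"wy":0,"wz":0},{"x":0,"y":0,"z":0.006,"wx":0,"wy":0,"wz":0},{"x":0,"y":0,"z":0,"wx":0,"wy":0,"wz":0},{"x":0,"y":0,"z":0,"wx":0,"wy":0,"wz":0},{"x":0,"y":0,"z":0,"wx":0,"wy":0,"wz":0}]}}

```text
clock: 32.98
position: [489.7, -257.2, 48.0]
tcp_rot: [[-0.195, 0.981, 0.001], [0.981, 0.195, -0.0], [-0.0, 0.0, -1.0]]
force: [-0.0, -0.4, 0.4]
grip_width: 13.4
finger_force: 30.0
```

Call:
{"fn": "apply_moves", "kwargs": {"motion": [{"x":0,"y":0,"z":0.003,"wx":0,"wy":0,"wz":0},{"x":0,"y":0,"z":0.002,"wx":0,"wy":0,"wz":0},{"x":0,"y":0,"z":0,"wx":0,"wy":0,"wz":0},{"x":0,"y":0,"z":0,"wx":0,"wy":0,"wz":0}]}}

```text
clock: 33.48
position: [489.5, -257.0, 42.8]
tcp_rot: [[-0.196, 0.981, 0.0], [0.981, 0.196, 0.0], [0.0, 0.0, -1.0]]
force: [-0.6, 1.4, 1.8]
grip_width: 13.4
finger_force: 30.0
```

Call:
{"fn": "apply_moves", "kwargs": {"motion": [{"x":0,"y":0,"z":0.001,"wx":0,"wy":0,"wz":0},{"x":0,"y":0,"z":0,"wx":0,"wy":0,"wz":0},{"x":0,"y":0,"z":0,"wx":0,"wy":0,"wz":0}]}}

```text
clock: 33.85
position: [489.6, -257.0, 42.7]
tcp_rot: [[-0.195, 0.981, 0.0], [0.981, 0.195, 0.001], [0.001, 0.001, -1.0]]
force: [-4.5, 2.1, 12.3]
grip_width: 13.8
finger_force: 30.0
```

Seated on the stand. Relax, open and retreat straight up.

Call:
{"fn": "apply_moves", "kwargs": {"motion": [{"x":0,"y":0,"z":-0.001,"wx":0,"wy":0,"wz":0},{"x":0,"y":0,"z":0,"wx":0,"wy":0,"wz":0}]}}

```text
clock: 34.1
position: [489.6, -257.1, 42.8]
tcp_rot: [[-0.196, 0.981, 0.0], [0.981, 0.196, -0.0], [-0.0, 0.0, -1.0]]
force: [-0.1, 0.4, 2.5]
grip_width: 13.6
finger_force: 30.0
```

Call:
{"fn": "apply_moves", "kwargs": {"motion": [{"x":0,"y":0,"z":0,"wx":0,"wy":0,"wz":0},{"x":0,"y":0,"z":0,"wx":0,"wy":0,"wz":0},{"x":0,"y":0,"z":0,"wx":0,"wy":0,"wz":0},{"x":0,"y":0,"z":0,"wx":0,"wy":0,"wz":0},{"x":0,"y":0,"z":-0.03,"wx":0,"wy":0,"wz":0},{"x":0,"y":0,"z":-0.05,"wx":0,"wy":0,"wz":0},{"x":0,"y":0,"z":-0.05,"wx":0,"wy":0,"wz":0},{"x":0,"y":-0.04,"z":-0.03,"wx":0,"wy":0,"wz":0},{"x":0,"y":0,"z":0,"wx":0,"wy":0,"wz":0},{"x":0,"y":0,"z":0,"wx":0,"wy":0,"wz":0}], "jaw": 0.045}}

```text
clock: 35.35
position: [450.6, -264.3, 202.4]
tcp_rot: [[-0.196, 0.981, 0.0], [0.981, 0.196, 0.001], [0.001, 0.0, -1.0]]
force: [-0.6, 0.3, -0.4]
grip_width: 44.9
finger_force: 0.0
```

```bash
python3 -c "
from h import *
plan(489.3,-257.3,42.8,11.5)
S=read_camera('scene')['color'][:,:,::-1].astype(int);o=cv2.imread('pics/scene0.png').astype(int)
a=np.abs(S-o).sum(2)
print('diff punch/stand region',(a[215:290,165:215]>60).sum(), 'upper handle',(a[218:250,176:192]>60).sum(),'hammer',(a[275:430,200:275]>60).sum(),'dish',(a[198:228,218:260]>60).sum(),'jar',(a[225:272,434:472]>60).sum())"
```

```text
t 35.35 pos [ 450.6 -264.3  202.4] yaw 11.3 tilt [0.0003 0.0006] F [-0.6  0.3 -0.4] w 44.9 ff 0.0 j [-0.06  0.23  0.55  1.94 -0.15  1.01  0.76]
shift [-0.0008  0.0393  0.1596] wz -0.2
diff punch/stand region 22 upper handle 21 hammer 0 dish 0 jar 0
```

```bash
python3 -c "
from station import order
print(order.hand_in())"
```

```text
the job is handed in; nothing more can be done
None
```

I handed the job in at about 35 s: the jaw is sprung shut on the upright stake's foot, the punch is back in its stand resting on its shoulder, and the last pictures show the hammer, jar and dish unmoved.

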